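Mesh the splined gear on the drive shaft and hold it against its spring

TASK

Pick the toothed brass gear out of the parts bin and, hub upward, turn it until the four slots of its bore mesh with the four keys of the drive unit's shaft, then slide it all the way home so that it pushes the orange spring ring down and sits flush on the aluminium rim. Finish with the gripper still on the gear, keeping it pressed home against the spring, so that I can fit the retaining clip: do not let go. Leave the other parts in the bin where they are.

Things in the scene. Friction and masses are not known exactly. Their poses are not given: they have to be found in the camera images.
- gear_center (a point): Loose brass gear, 0.16 kg, lying flat in the bin, hub upward: toothed disc 61 mm across and 14 mm thick (24 teeth) with a round hub 36 mm across on top; 34 mm high in all. Grip it by the hub (14 to 34 mm above its underside). Point on its axis, 17 mm above the underside; z up, x and y through the slots of the bore.
- gear_foot (a point): Same gear: centre of its underside, axes as gear_center. The through bore has a round core of 16 mm diameter and four slots at 90 degrees, 8 mm wide, reaching 13 mm from the axis. White dots on the disc are in line with the slots.
- gear: Same gear; origin at the centre of its underside, axes as gear_center.
- drive: Drive unit, fixed: square blue housing (86 mm, top 36 mm above the desk) on a 96 mm foot plate, with an upright steel shaft in the middle; a dark motor, top 37 mm above the desk, sticks out on its +x side to 77 mm from the shaft. Origin on the desk under the shaft; x and y along the housing's sides and the shaft's keys.
- seat (a point): Centre of the aluminium boss rim (54 mm across) of the drive unit, 46 mm above the desk: the gear is home with its underside flush on this rim. z up along the shaft, x and y along the shaft's four keys. Slots and keys have 1 mm clearance per side and must agree within about 5 degrees; any of the four quarter turns fits.
- key_top (a point): On the shaft's axis, 28 mm above the seat, where the four keys (6 mm wide, reaching 11 mm from the axis) end. The round core, 14 mm in diameter, goes on to 45 mm above the seat, its topmost 7 mm tapered to 9 mm. The gear centres on the core first and rests on the key tops while slots and keys do not line up.
- tray_stand: Bystander, fixed: white wire paper tray on a stand to the left of the drive unit, 250 mm along x, 340 mm along y and 180 mm high; origin on the desk under its centre. Keep clear of it.
- thrust_ring (a joint): Orange spring ring (41 mm outside, 27 mm inside) round the shaft, slides down inside the rim. 0 = up, its top 6 mm above the rim; 0.006 = pushed flush with the rim (m). It pushes up with 6 N when up and 9 N when flush, so a gear let go rises 6 mm.
- bin: Grey open parts bin, fixed, 184x184 mm outside, walls 4 mm thick and 28 mm high, floor 4 mm above the desk; origin under its centre. The gear lies in one of its four corners.
- bushing_a_c (a point): Bystander in the bin: plain brass-coloured bushing without teeth, 34 mm across, 26 mm high; point on its axis at half height.
- bushing_b_c (a point): Bystander in the bin: second plain brass-coloured bushing without teeth, 34 mm across, 26 mm high; point on its axis at half height.
- knurl_knob_c (a point): Bystander in the bin: grey steel knob, 36 mm across, 22 mm high; point on its axis at half height.
- collar_0_c (a point): Bystander in the bin: small grey steel collar, 23 mm across, 12 mm high; point on its axis at half height.
Not all that is in view belongs to the job. What is shaped like the drive but purple is not meant.

How it is judged:
By the outcome, as a careful person would: the job done as asked, in the order asked, and still so for the second after the job is handed in, while the arm keeps its last pose, push and grip.
It also fails if it takes over 35 s, if anything falls off the work surface, if the arm or the gripper's body presses on something with over 40 N, if the wrist force passes 120 N, or if a joint passes its speed limit or range.

ROBOT

A 6-joint arm with a two-finger parallel gripper is mounted at the origin on a cart in front of the work surface, level with it; the furniture and walls round the work are solid. World frame = base frame: x ahead of the robot, y to its left, z up, the work surface at z = 0. Lengths are in m, angles in degrees, forces in N, time in s.
With the tool pointing down it reaches from about 0.4 to 0.825 m from the base axis. Payload 7 kg.
Tool frame: the origin (TCP) lies at the very end of the fingers, on their centre line; the grasp point (between the pads) lies 19 mm behind it (ctrl.hold_point_z is the distance from the TCP to the grasp point, in m); z points along the fingers, y is the line along which they close (so a half turn about z gives the same grasp; the last joint's range is limited). The gripper opens to 88 mm and grips with 3 to 60 N. Pads are 19 mm wide; open, the fingers measure 130 mm over their backs; the gripper's body (78 mm by 193 mm) begins 47 mm behind the grasp point.
Start: joints at [92.367, 20.546, 0.682, 0, -70.136, -16.507], TCP at [0.165, 0.655, 0.187] pointing down, gripper open.
Joint ranges: [-176.03, 176.03], [-82.01, 121.73], [-58.28, 71.71], [-173.87, 95.51], [-174.79, -0.11], [-173.66, 173.66]. Speed limits (degrees/s): [136.94, 136.94, 172.46, 180, 180, 180].

INTERFACE

Orientations are given as [roll, pitch, yaw] about the fixed x, y, z axes, in that order (R = Rz(yaw) Ry(pitch) Rx(roll)).
In Python, from plant import sensors, viewer, workorder, ctrl gives the robot as it stands.
- The arm moves only by the shell command python3 -m pendant 'ROWS'. ROWS is JSON, a list of rows, each a list of 3 entries, a list of its own where there are three numbers: the opening, from -1 (shut) to 1 (fully open), so that 0 is half open, then the shift along the tool's x, y, z in m, then the turn, a rotation vector about the tool's x, y, z in degrees. A call has 1 to 10 rows; each row is the pose to reach, as a shift and turn from the pose commanded when the call began, along the tool's axes at that moment; what a row does not reach only later rows make up. A row lasts 1/12 s, in which the tool goes at most 41.7 mm and 7.16 degrees, less where a joint would pass 70% of its speed; a pose out of reach is approached as far as the arm can. A call with a gripper value outside its range is refused whole. The fingers move at their own pace and stop on an object; the grip force is fixed at half the most. Time passes only in rows, so rows that repeat a pose let the fingers close. It gives the time, the measured TCP pose, the force, the opening and the grip force at its end, in the units of the state.
- sensors.get_obs(): the state, without advancing time (a new reading comes with each control period).
- viewer.snapshot(name): name is "scene" or "top" or "wrist"; returns the picture (420x560x3 uint8, red, green, blue); there is no depth.
- viewer.camera_params(name): a dict with "fx", "fy", "cx", "cy" (pixels), "extrinsics" (4x4, takes a point from world to camera coordinates). Camera axes: x right, y up, looking along -z (the intrinsics and any distortion apply to the point x, -y, -z); pixel columns grow to the right and rows downward; lengths in m; the calibration is good to about 2 mm. A picture is of the moment at which its call begins: read the wrist's pose just before it. camera_params takes no time and is no camera call; for the wrist camera it gives the pose at the moment of the call.
- workorder.close_job(): hands the job in; it is judged then, once.
The state is a dict: "clock": time; "joint_pos": joint angles; "qvel": joint speeds; "tau": joint torques, N m; "tool_pos": TCP position; "orientation": TCP orientation; "force": force on the tool from outside, world axes, zero at the start; "moment": the same for the moment, N m; "opening": finger opening in m; "gripper_force": force on a finger pad.
Only numpy, scipy, OpenCV 4.12 (cv2) and the standard library are available. Lean on these libraries where they do the work, as an engineer would, in place of code of your own. Each camera call takes 0.05 s, during which the arm holds its last target. There are 200 camera calls.

## Working session

There is one attempt and no reset: what is moved stays moved. The work goes in short steps, Python scripts to look and compute and a shell command to move; the robot and the scene stay as the last step left them, time stands still between calls to the robot, and variables do not carry over. Pictures are saved under pics/ and viewed, at most 10 in all, crops included, and the job is handed in when it is done.

```bash
mkdir -p pics; ls; python3 - <<'E'
from plant import sensors, viewer, ctrl
import cv2
o=sensors.get_obs();print(o, ctrl.hold_point_z)
for n in("scene","top","wrist"):
    p=viewer.camera_params(n);print(n,p)
    cv2.imwrite(f"pics/{n}0.png",viewer.snapshot(n)[:,:,::-1])
E
```

```text
pics
{'clock': 0.0, 'joint_pos': array([ 9.23659770e+01,  2.05921842e+01,  6.34444325e-01, -2.12365940e-02,
       -7.01368502e+01, -1.65069976e+01]), 'qvel': array([-0.01528181, -0.10387073, -0.01614068,  0.01881103,  0.01495521,
       -0.00297749]), 'tau': array([ 1.60283129e-03, -5.82723749e+01,  2.93043405e+01,  6.99700847e+00,
        7.07450919e-03, -1.53832971e-04]), 'tool_pos': array([0.16479635, 0.65399624, 0.18591588]), 'orientation': array([ 1.79903636e+02, -7.73792305e-03, -1.41482463e+01]), 'force': array([0.21134396, 0.18455219, 0.42014165]), 'moment': array([ 0.03044788, -0.0238239 , -0.0226864 ]), 'gripper_force': 0.0, 'opening': 0.08770259754991395} 0.0188
scene {'fx': 513.4472768245241, 'fy': 513.4472768245241, 'cx': 276.94218003862017, 'cy': 206.01176200124917, 'extrinsics': array([[ 0.6034642 , -0.7973489 , -0.00810518, -0.41436337],
       [ 0.5764425 ,  0.42920553,  0.69533924, -0.27933587],
       [-0.55094919, -0.42428451,  0.71863596, -0.78035155],
       [ 0.        ,  0.        ,  0.        ,  1.        ]])}
top {'fx': 421.30598180187025, 'fy': 421.30598180187025, 'cx': 273.4676336479581, 'cy': 211.01126438646287, 'extrinsics': array([[-0.02239316, -0.99967728,  0.01199527, -0.11380094],
       [ 0.9955031 , -0.0211918 ,  0.09232813, -0.54717735],
       [-0.09204413,  0.01400885,  0.99565638, -1.00794164],
       [ 0.        ,  0.        ,  0.        ,  1.        ]])}
wrist {'fx': 320.87950054109575, 'fy': 320.87950054109575, 'cx': 273.2390704938004, 'cy': 207.88218584692137, 'extrinsics': array([[-0.24512378, -0.96949102,  0.00122113,  0.67470816],
       [ 0.94009551, -0.23799892, -0.2440839 ,  0.03109177],
       [ 0.23692778, -0.05868279,  0.96975335, -0.38810612],
       [ 0.        ,  0.        ,  0.        ,  1.        ]])}
```

View pics/top0.png

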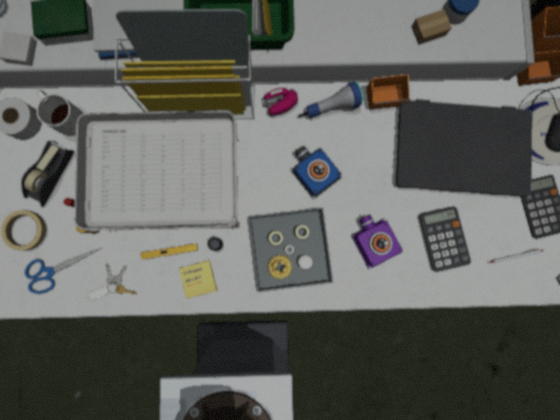

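View pics/scene0.png

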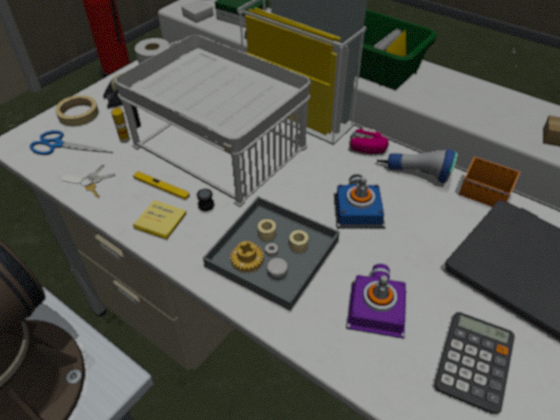

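The top view shows the blue drive at about (318,171) with its motor at (300,153). The gear is at (279,267) in the near-left corner of the bin, with the tray to the left. The scene view agrees, and the purple unit at (380,243) is the decoy.

```bash
cat > h.py <<'E'
import numpy as np, cv2
from plant import sensors, viewer
def ray(p,u,v,z):
    E=p["extrinsics"];R=E[:3,:3];t=E[:3,3]
    u,v=np.atleast_1d(u).astype(float),np.atleast_1d(v).astype(float)
    d=np.stack([(u-p["cx"])/p["fx"],-(v-p["cy"])/p["fy"],-np.ones_like(u)],-1)@R
    c=-R.T@t
    return c+d*((z-c[2])/d[:,2])[:,None]
def proj(p,X):
    E=p["extrinsics"];c=E[:3,:3]@np.array(X,float)+E[:3,3]
    return p["cx"]+p["fx"]*c[0]/-c[2], p["cy"]-p["fy"]*c[1]/-c[2]
E
python3 - <<'E'
from h import *
p=viewer.camera_params("top");im=cv2.imread("pics/top0.png")
q=lambda u,v,z:print((u,v),ray(p,u,v,z).round(4))
q(279,267,.03);q(318,171,.09)
q(300,153,.037)
for c in[(248,215),(325,208),(331,282),(257,291)]:q(*c,.02)
for c in[(77,118),(238,113),(238,228),(77,228)]:q(*c,.18)
hsv=cv2.cvtColor(im,cv2.COLOR_BGR2HSV)
m=cv2.inRange(hsv,(100,120,40),(120,255,255))[120:220,270:360]
c=max(cv2.findContours(m,0,2)[0],key=cv2.contourArea)
b=cv2.boxPoints(cv2.minAreaRect(c))+[270,120];print(b);print(ray(p,b[:,0],b[:,1],.036))
cv2.imwrite("pics/crop.png",np.hstack([cv2.resize(im[y:y+100,x:x+100],(400,400),interpolation=2) for x,y in((270,125),(240,205))]))
E
```

```text
(279, 267) [[ 0.4081 -0.136   0.03  ]]
(318, 171) [[ 0.6298 -0.2304  0.09  ]]
(300, 153) [[ 0.6855 -0.1941  0.037 ]]
(248, 215) [[ 0.5366 -0.0628  0.02  ]]
(325, 208) [[ 0.5499 -0.2534  0.02  ]]
(331, 282) [[ 0.3686 -0.262   0.02  ]]
(257, 291) [[ 0.3512 -0.0815  0.02  ]]
(77, 118) [[0.737  0.2882 0.18  ]]
(238, 113) [[ 0.7416 -0.0527  0.18  ]]
(238, 228) [[ 0.4965 -0.0491  0.18  ]]
(77, 228) [[0.5037 0.2834 0.18  ]]
[[291.6846199  168.0230751 ]
 [318.96153641 146.80768967]
 [340.87692261 174.9846077 ]
 [313.60000229 196.19999695]]
[[ 0.64863847 -0.17266889  0.036     ]
 [ 0.70036578 -0.24142682  0.036     ]
 [ 0.62889928 -0.29300179  0.036     ]
 [ 0.57785282 -0.22434657  0.036     ]]
```

View pics/crop.png

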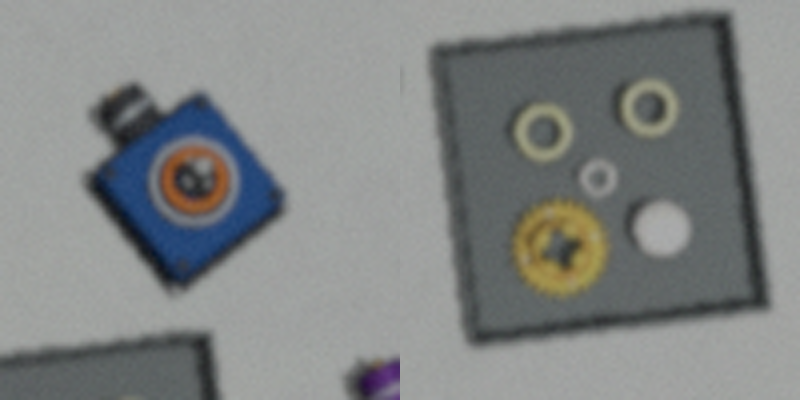

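The crops confirm the layout. The gear's disc has a four-slot bore at crop (560,248), and the drive's +x (motor) side points up-left at crop (125,110). Next I'll swing over at a safe height.

```bash
python3 -m pendant '[[1,[0.1,0.1,-0.085],[0,0,20]],[1,[0.285,0.294,-0.085],[0,0,60]],[1,[0.285,0.294,-0.085],[0,0,60]],[1,[0.285,0.294,-0.085],[0,0,60]],[1,[0.285,0.294,-0.085],[0,0,60]],[1,[0.285,0.294,-0.085],[0,0,60]],[1,[0.285,0.294,-0.085],[0,0,60]],[1,[0.285,0.294,-0.085],[0,0,60]],[1,[0.285,0.294,-0.085],[0,0,60]],[1,[0.285,0.294,-0.085],[0,0,60]]]'
cat >> h.py <<'E'
from scipy.spatial.transform import Rotation as Ro
def togo(X,yaw):
    o=sensors.get_obs();R=Ro.from_euler('xyz',o["orientation"],degrees=True)
    T=Ro.from_euler('xyz',[180,0,yaw],degrees=True)
    print("pos",o["tool_pos"].round(4),"rpy",o["orientation"].round(2),"F",o["force"].round(1),"open",round(o["opening"],4),"t",o["clock"])
    print("shift",R.inv().apply(np.array(X)-o["tool_pos"]).round(4),"turn",(R.inv()*T).as_rotvec(degrees=True).round(2))
E
python3 -c "
from h import *
togo([.44,.08,.27],-110);togo([.408,-.136,.25],-135)
E=viewer.camera_params('wrist')['extrinsics'];o=sensors.get_obs()
R=Ro.from_euler('xyz',o['orientation'],degrees=True)
print(R.inv().apply(-E[:3,:3].T@E[:3,3]-o['tool_pos']),R.inv().apply(-E[2,:3]))"
```

```text
clock: 0.98
tool_pos: [0.3677, 0.3013, 0.2716]
orientation: [-180.0, 0.0, -74.3]
force: [1.7, -0.1, -0.8]
opening: 0.0877
gripper_force: 0.0
pos [0.3677 0.3013 0.2716] rpy [-1.7999e+02  2.0000e-02 -7.4310e+01] F [ 1.7 -0.1 -0.8] open 0.0877 t 0.9833
shift [ 0.2326 -0.0097  0.0015] turn [-0.000e+00  2.000e-02  3.569e+01]
pos [0.3677 0.3013 0.2716] rpy [-1.7999e+02  2.0000e-02 -7.4310e+01] F [ 1.7 -0.1 -0.8] open 0.0877 t 0.9833
shift [0.4319 0.0795 0.0215] turn [0.000e+00 2.000e-02 6.069e+01]
[ 6.49702505e-02  2.54240440e-05 -1.97097867e-01] [-2.44573368e-01 -5.13605328e-04  9.69630653e-01]
```

```bash
python3 -m pendant '[[1,[0.233,-0.01,0],[0,0,30]],[1,[0.233,-0.01,0],[0,0,30]],[1,[0.233,-0.01,0],[0,0,35]],[1,[0.233,-0.01,0],[0,0,36]],[1,[0.233,-0.01,0],[0,0,36]],[1,[0.432,0.08,0.05],[0,0,61]],[1,[0.432,0.08,0.1],[0,0,61]],[1,[0.432,0.08,0.1],[0,0,61]],[1,[0.432,0.08,0.13],[0,0,61]],[1,[0.432,0.08,0.13],[0,0,61]]]'
python3 -m pendant '[[0.4,[0,0,0],[0,0,0]],[0.3,[0,0,0],[0,0,0]]]'
python3 -c "
from h import *
togo([.408,-.136,.14],-135)
import pickle
p=viewer.camera_params('wrist');pickle.dump(p,open('p.pkl','wb'))
cv2.imwrite('pics/w1.png',viewer.snapshot('wrist')[:,:,::-1])"
```

```text
clock: 1.82
tool_pos: [0.4137, -0.0801, 0.1799]
orientation: [-179.9, 0.1, -135.4]
force: [1.3, -0.1, -1.2]
opening: 0.0876
gripper_force: 0.0
clock: 1.98
tool_pos: [0.4127, -0.0803, 0.1791]
orientation: [179.9, -0.1, -135.4]
force: [-0.4, -0.4, 1.0]
opening: 0.0793
gripper_force: 0.0
pos [ 0.4127 -0.0803  0.1791] rpy [ 1.7991e+02 -1.4000e-01 -1.3537e+02] F [-0.4 -0.4  1. ] open 0.0793 t 1.9833
shift [ 0.0424 -0.0364  0.0392] turn [ 0.09 -0.14 -0.37]
```

View pics/w1.png

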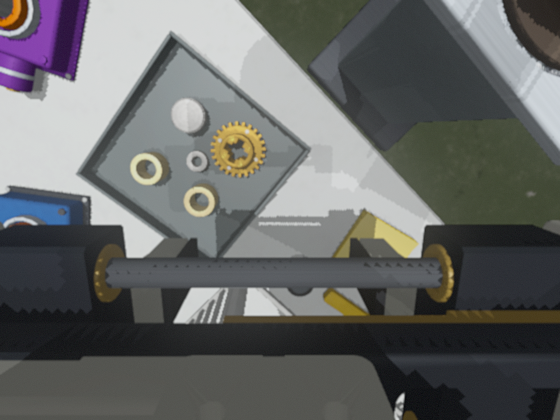

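The wrist view shows the gear at (238,150), with its bore dark and its slots visible. The knob is at (189,115), the collar at (197,160) and the bushings at (148,167) and (200,200). Next I'll measure the gear's centre and slot angle.

```bash
cat > g.py <<'E'
from h import *
def gear(p,im,u0,v0,zd,win=60):
    hsv=cv2.cvtColor(im,cv2.COLOR_BGR2HSV)
    m=cv2.inRange(hsv,(12,90,60),(35,255,255))
    k=np.zeros_like(m);cv2.circle(k,(u0,v0),win,255,-1);m&=k
    c=max(cv2.findContours(m,0,1)[0],key=cv2.contourArea)
    P=ray(p,c[:,0,0],c[:,0,1],zd)[:,:2]
    (x,y),r=cv2.minEnclosingCircle((P*1000).astype(np.float32));X=np.array([x,y])/1000
    return X,r,m
E
python3 - <<'E'
from g import *;import pickle
p=pickle.load(open('p.pkl','rb'));im=cv2.imread('pics/w1.png')
X,r,m=gear(p,im,238,150,.014,34);print(X,r)
# metric top-down patches: x right=world x, y up=world y, at disc top and hub top
out=[]
for z in(.018,.038):
    n=400;s=.09
    gx,gy=np.meshgrid((np.arange(n)/n-.5)*s+X[0],-(np.arange(n)/n-.5)*s+X[1])
    uv=np.array(proj(p,[0,0,0]))
    E=p["extrinsics"];C=np.stack([gx,gy,gx*0+z],-1)@E[:3,:3].T+E[:3,3]
    u=p["cx"]-p["fx"]*C[...,0]/C[...,2];v=p["cy"]+p["fy"]*C[...,1]/C[...,2]
    o=cv2.remap(im,u.astype(np.float32),v.astype(np.float32),2)
    cv2.circle(o,(200,200),int(.0305/s*n) if z<.03 else int(.018/s*n),(255,0,0),1);cv2.circle(o,(200,200),2,(255,0,0),-1);out.append(o)
cv2.imwrite("pics/c2.png",np.hstack(out))
E
```

```text
[ 0.41071277 -0.13685251] 30.690433502197266
```

View pics/c2.png

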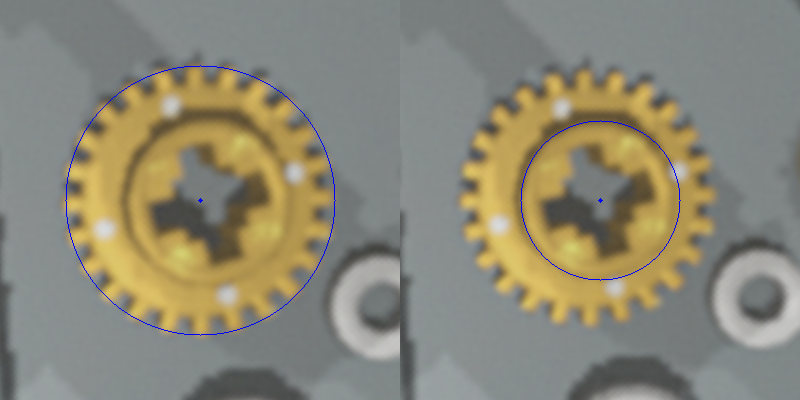

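The rectified patch shows the disc matching the 61 mm circle. The dots at (171,106), (295,173), (228,295) and (105,229) put the centre at (0.4106, -0.1370) and the slots at 16.6°.

```bash
python3 -c "
from h import *
togo([.4106,-.137,.021],-135)"
```

```text
pos [ 0.414  -0.0792  0.1802] rpy [ 1.7999e+02 -4.0000e-02 -1.3526e+02] F [-0.   0.4  0.4] open 0.0755 t 2.0333
shift [ 0.043  -0.0387  0.1593] turn [ 0.01 -0.04 -0.26]
```

```bash
python3 -m pendant '[[0.3,[0.043,-0.0385,0],[0,0,0]],[0.3,[0.043,-0.0385,0.03],[0,0,0]],[0.3,[0.043,-0.0385,0.065],[0,0,0]],[0.3,[0.043,-0.0385,0.1],[0,0,0]],[0.3,[0.043,-0.0385,0.125],[0,0,0]],[0.3,[0.043,-0.0385,0.14],[0,0,0]],[0.3,[0.043,-0.0385,0.14],[0,0,0]],[0.3,[0.043,-0.0385,0.14],[0,0,0]]]'
python3 -c "
from h import *
togo([.4106,-.137,.021],-135.2)"
```

```text
clock: 2.7
tool_pos: [0.4118, -0.1351, 0.0408]
orientation: [-180.0, -0.0, -135.0]
force: [0.4, 0.5, 0.5]
opening: 0.0571
gripper_force: 0.0
pos [ 0.4118 -0.1351  0.0408] rpy [-1.8000e+02 -3.0000e-02 -1.3501e+02] F [0.4 0.5 0.5] open 0.0571 t 2.7
shift [ 0.0022 -0.0005  0.0198] turn [-0.   -0.03  0.19]
```

```bash
python3 -m pendant '[[0.3,[0.002,-0.0005,0.012],[0,0,0]],[0.3,[0.002,-0.0005,0.0195],[0,0,0]],[0.3,[0.002,-0.0005,0.0195],[0,0,0]],[0.3,[0.002,-0.0005,0.0195],[0,0,0]]]'
```

```text
clock: 3.03
tool_pos: [0.4105, -0.1375, 0.0216]
orientation: [-180.0, 0.0, -135.1]
force: [-0.0, -0.4, -0.2]
opening: 0.0569
gripper_force: 0.0
```

```bash
python3 -m pendant '[[-0.4,[0,0,0],[0,0,0]],[-0.4,[0,0,0],[0,0,0]],[-0.4,[0,0,0],[0,0,0]],[-0.4,[0,0,0],[0,0,0]],[-0.4,[0,0,0],[0,0,0]],[-0.4,[0,0,0],[0,0,0]]]'; python3 -c "
from h import *
togo([.4106,-.137,.15],-135.2)"
```

```text
clock: 3.53
tool_pos: [0.4098, -0.1378, 0.0209]
orientation: [-180.0, 0.0, -135.1]
force: [-0.4, 0.3, -0.2]
opening: 0.0275
gripper_force: 0.0
pos [ 0.4098 -0.1378  0.0209] rpy [-1.7999e+02  1.0000e-02 -1.3514e+02] F [-0.4  0.3 -0.2] open 0.0275 t 3.5333
shift [-0.0011  0.     -0.1291] turn [-0.01  0.01  0.06]
```

The fingers closed to 27.5 mm with no force, but the hub is 36 mm across. I need to look before going on.

```bash
python3 -c "
from h import *
p=viewer.camera_params('wrist')
a=viewer.snapshot('wrist')[:,:,::-1]
cv2.imwrite('pics/w2.png',a[100:400,80:480])
togo([.4106,-.137,.15],-135.2)"
```

```text
pos [ 0.4098 -0.1378  0.0209] rpy [-180.      0.   -135.15] F [-0.  -0.2 -0.2] open 0.027 t 3.5833
shift [-0.0011  0.     -0.1291] turn [-0.    0.    0.05]
```

View pics/w2.png

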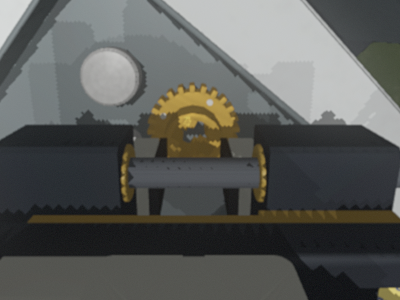

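The gear sits ahead of the fingers, with its arc top at crop (190,83) and its sides at (147,120) and (238,120). I'll measure where it is.

```bash
python3 - <<'E'
from h import *
from scipy.optimize import least_squares
p=viewer.camera_params('wrist');im=cv2.imread('pics/w2.png')
hsv=cv2.cvtColor(im,cv2.COLOR_BGR2HSV);m=cv2.inRange(hsv,(12,90,60),(35,255,255));m[125:]=0;m[:70]=0;m[:,:140]=0;m[:,245:]=0
c=max(cv2.findContours(m,0,1)[0],key=cv2.contourArea)
h=cv2.convexHull(c)[:,0];h=h[h[:,1]<118]
P=ray(p,h[:,0]+80,h[:,1]+100,.014)[:,:2]
f=least_squares(lambda q:np.hypot(*(P-q).T)-.0305,[.41,-.14]);print(f.x,np.abs(f.fun).max())
D=ray(p,[290,215],[202,215],.018);print(D)
o=sensors.get_obs();R=Ro.from_euler('xyz',o["orientation"],degrees=True)
print(R.inv().apply([*(f.x-o["tool_pos"][:2]),0]))
E
```

```text
[ 0.40998909 -0.13745728] 0.0004918309740465851
[[ 0.38884401 -0.14310253  0.018     ]
 [ 0.42905198 -0.17133329  0.018     ]]
[-3.79569539e-04  1.32234160e-04  1.79527462e-08]
```

```bash
python3 -m pendant '[[-1,[0,0,0],[0,0,0]],[-1,[0,0,0],[0,0,0]],[-1,[0,0,0],[0,0,0]],[-1,[0,0,0],[0,0,0]]]'
```

```text
clock: 3.92
tool_pos: [0.4098, -0.1378, 0.0208]
orientation: [180.0, -0.0, -135.1]
force: [-0.6, 0.4, -0.6]
opening: 0.0054
gripper_force: 0.0
```

```bash
python3 -c "
from h import *
a=viewer.snapshot('wrist')[:,:,::-1]
b=viewer.snapshot('scene')[:,:,::-1]
cv2.imwrite('pics/w3.png',np.hstack([a[100:400,80:480],cv2.resize(b[150:330,160:400],(400,300),interpolation=2)]))
p=viewer.camera_params('wrist');print(proj(p,sensors.get_obs()['tool_pos']),proj(viewer.camera_params('scene'),sensors.get_obs()['tool_pos']))"
```

```text
(np.float64(272.75141221677154), np.float64(231.14500348686755)) (np.float64(245.36220082842465), np.float64(254.32533739223507))
```

View pics/w3.png

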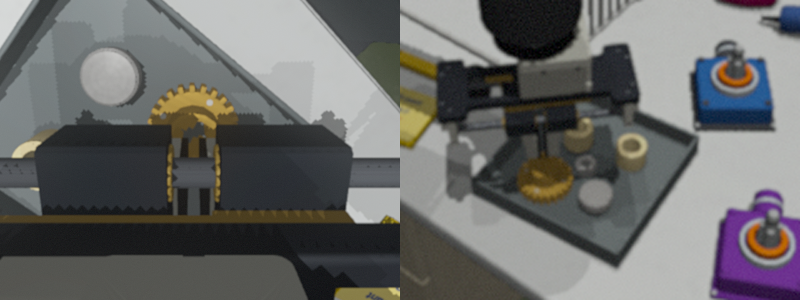

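In the wrist view the fingertips end at about crop row 126, but a tip at z = 0.021 should show near row 116. The scene view also has them above the hub. So the tips seem to be about 20 mm higher than the reported TCP. I'll reopen and probe downward gently, watching the force.

```bash
python3 -m pendant '[[0.3,[0,0,0],[0,0,0]],[0.3,[0,0,0],[0,0,0]],[0.3,[0,0,0],[0,0,0]],[0.3,[0,0,0],[0,0,0]],[0.3,[0,0,0],[0,0,0]],[0.3,[0,0,0],[0,0,0]],[0.3,[0,0,0.0015],[0,0,0]],[0.3,[0,0,0.003],[0,0,0]],[0.3,[0,0,0.003],[0,0,0]]]'
python3 -m pendant '[[0.3,[0,0,0.0015],[0,0,0]],[0.3,[0,0,0.003],[0,0,0]],[0.3,[0,0,0.003],[0,0,0]]]'
```

```text
clock: 4.77
tool_pos: [0.4096, -0.1378, 0.0175]
orientation: [180.0, -0.0, -135.1]
force: [-1.4, -0.3, 0.3]
opening: 0.0544
gripper_force: 0.0
clock: 5.02
tool_pos: [0.4096, -0.1378, 0.0145]
orientation: [180.0, -0.0, -135.1]
force: [0.3, -0.6, 0.6]
opening: 0.0571
gripper_force: 0.0
```

There's no contact even at a reported 14.5 mm, which is below the disc's top, so the offset is real. I'll carry on down in small steps.

```bash
for i in 1 2; do python3 -m pendant '[[0.3,[0,0,0.0015],[0,0,0]],[0.3,[0,0,0.003],[0,0,0]],[0.3,[0,0,0.003],[0,0,0]]]' | egrep 'pos|force'; done
```

```text
tool_pos: [0.4096, -0.1378, 0.0115]
force: [-0.6, -0.5, -0.6]
gripper_force: 0.0
tool_pos: [0.4096, -0.1378, 0.0085]
force: [0.2, -0.7, 0.3]
gripper_force: 0.0
```

```bash
python3 -m pendant '[[0.3,[0,0,0.0015],[0,0,0]],[0.3,[0,0,0.003],[0,0,0]],[0.3,[0,0,0.003],[0,0,0]]]' | egrep 'pos|force';  python3 -m pendant '[[0.3,[0,0,0.001],[0,0,0]],[0.3,[0,0,0.002],[0,0,0]],[0.3,[0,0,0.002],[0,0,0]]]' | egrep 'pos|force'
python3 -c "
from h import *
a=viewer.snapshot('wrist')[:,:,::-1]
b=viewer.snapshot('scene')[:,:,::-1]
cv2.imwrite('pics/w4.png',np.hstack([a[100:400,80:480],cv2.resize(b[190:310,180:340],(400,300),interpolation=2)]))"
```

```text
tool_pos: [0.4096, -0.1378, 0.0055]
force: [-0.0, -0.7, 0.2]
gripper_force: 0.0
tool_pos: [0.4097, -0.1378, 0.0036]
force: [0.5, -0.2, -0.3]
gripper_force: 0.0
```

View pics/w4.png

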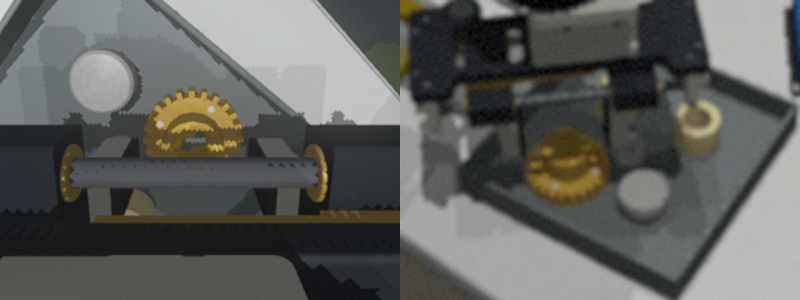

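The fingers now sit on either side of the gear in both views, at scene crop x≈510 and x≈628, and the gear lies undisturbed. I'll try closing here.

```bash
python3 -m pendant '[[-0.3,[0,0,0],[0,0,0]],[-0.3,[0,0,0],[0,0,0]],[-0.3,[0,0,0],[0,0,0]],[-0.3,[0,0,0],[0,0,0]],[-0.3,[0,0,0],[0,0,0]]]'
```

```text
clock: 6.53
tool_pos: [0.4099, -0.1378, 0.0039]
orientation: [-180.0, 0.0, -135.1]
force: [0.8, 0.2, -0.5]
opening: 0.0321
gripper_force: 0.0
```

It closed to 32 mm, still with no contact, even though all the cameras agree on the gear's position. I'll overlay the claimed fingertip positions on enlarged wrist and scene views.

```bash
python3 - <<'E'
from h import *
o=sensors.get_obs();R=Ro.from_euler('xyz',o["orientation"],degrees=True)
outs=[]
for n,(x0,y0,w,h) in(("wrist",(170,150,200,300//2*2)),("scene",(195,190,120,180))):
    h=int(w*600/400);
    if n=="wrist": x0,y0,w,h=173,120,200,300
    p=viewer.camera_params(n);a=viewer.snapshot(n)[:,:,::-1].copy()
    cv2.imwrite(f"raw_{n}.png",a)
    h=min(h,420-y0)
    k=400/w
    c=cv2.resize(a[y0:y0+h,x0:x0+w],None,fx=k,fy=k,interpolation=2)
    c=cv2.convertScaleAbs(c,alpha=1.5,beta=15)
    for z,col in((0,(0,0,255)),(-.019,(0,255,0)),(-.04,(255,0,0)),(-.06,(255,255,0))):
        for s in(-1,1):
            P=[proj(p,o["tool_pos"]+R.apply([sx*.0095,s*(o["opening"]/2+b),z])) for sx,b in((1,0),(-1,0))]
            q=[(int((u-x0)*k),int((v-y0)*k)) for u,v in P]
            cv2.line(c,q[0],q[1],col,1);cv2.circle(c,q[0],2,col,-1)
    outs.append(c[:600])
H=min(x.shape[0] for x in outs)
cv2.imwrite("pics/w5.png",np.hstack([x[:H] for x in outs]));print(H,o["opening"],o["tool_pos"])
E
```

```text
600 0.03212804141798379 [ 0.40986156 -0.13777863  0.00386056]
```

View pics/w5.png

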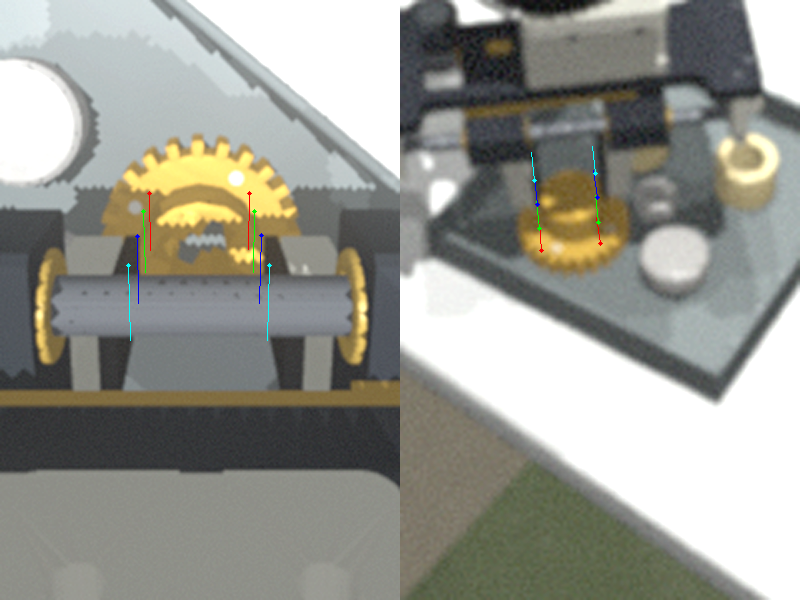

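In the wrist view the finger inner faces end at about row 238, at x=135 and 265. That matches the line drawn 40 mm behind the claimed TCP, and the scene view agrees with right finger ending at about (615,198). So the real fingers end roughly 40 mm above the reported TCP. I'll triangulate the cross spindle too, because the shaft has to fit beneath it.

```bash
python3 - <<'E'
from h import *
o=sensors.get_obs();R=Ro.from_euler('xyz',o["orientation"],degrees=True)
def tri(w,s):
    w=np.array(w)/2+[173,120]; s=(np.array(s)-[400,0])*.3+[195,190]
    A=[];b=[]
    for n,(u,v) in(("wrist",w),("scene",s)):
        p=viewer.camera_params(n);P=ray(p,u,v,0)[0];Q=ray(p,u,v,.1)[0];d=(Q-P)/np.linalg.norm(Q-P)
        M=np.eye(3)-np.outer(d,d);A.append(M);b.append(M@P)
    X=np.linalg.lstsq(np.vstack(A),np.hstack(b),rcond=None)[0]
    r=np.abs(np.vstack(A)@X-np.hstack(b)).max()
    print((R.inv().apply(X-o["tool_pos"])*1000).round(1),"resid mm",(r*1000).round(1))
tri((200,305),(565,125))   # spindle centre
tri((355,300),(660,118))
tri((265,240),(608,198))   # finger tip, inner front
tri((135,240),(533,200))
E
```

```text
[  30.2   -0.6 -123.7] resid mm 0.6
[  93.5  -23.5 -217.9] resid mm 20.7
[ 27.   -3.5 -71.3] resid mm 16.0
[ 23.7   2.4 -68.8] resid mm 13.6
```

```bash
python3 - <<'E'
from h import *
o=sensors.get_obs();R=Ro.from_euler('xyz',o["orientation"],degrees=True)
def tri(w,s):
    w=np.array(w)/2+[173,120]; s=(np.array(s)-[400,0])*.3+[195,190]
    A=[];b=[]
    for n,(u,v) in(("wrist",w),("scene",s)):
        p=viewer.camera_params(n);P=ray(p,u,v,0)[0];Q=ray(p,u,v,.1)[0];d=(Q-P)/np.linalg.norm(Q-P)
        M=np.eye(3)-np.outer(d,d);A.append(M);b.append(M@P)
    X=np.linalg.lstsq(np.vstack(A),np.hstack(b),rcond=None)[0]
    r=np.abs(np.vstack(A)@X-np.hstack(b)).max()
    print((R.inv().apply(X-o["tool_pos"])*1000).round(1),"resid mm",(r*1000).round(1))
for r in (185,198,210):
  tri((135,240),(608,r));tri((265,240),(533,r))
E
```

```text
[ 12.1 -18.7 -51.8] resid mm 2.6
[ 16.9  15.8 -64.5] resid mm 1.2
[  5.6 -19.7 -33.4] resid mm 1.8
[ 10.6  17.1 -46.6] resid mm 0.7
[ -0.6 -20.7 -15.8] resid mm 1.1
[  4.5  18.4 -29.5] resid mm 0.2
```

With the fronts at x = +9.5 mm, the real tips are about 40 mm behind the reported TCP, and the spindle is well clear. I'll open and go down about 20 mm more in force-checked steps.

```bash
python3 -m pendant '[[0.3,[0,0,0],[0,0,0]],[0.3,[0,0,0],[0,0,0]],[0.3,[0,0,0],[0,0,0]],[0.3,[0,0,0],[0,0,0]],[0.3,[0,0,0.003],[0,0,0]],[0.3,[0,0,0.006],[0,0,0]],[0.3,[0,0,0.009],[0,0,0]],[0.3,[0,0,0.009],[0,0,0]]]' 
python3 -m pendant '[[0.3,[0,0,0.0025],[0,0,0]],[0.3,[0,0,0.005],[0,0,0]],[0.3,[0,0,0.005],[0,0,0]]]' | egrep 'pos|force'
```

```text
clock: 7.3
tool_pos: [0.4092, -0.1378, -0.0059]
orientation: [180.0, -0.1, -135.1]
force: [0.4, 0.2, 0.3]
opening: 0.057
gripper_force: 0.0
tool_pos: [0.4095, -0.1378, -0.0107]
force: [-0.2, -0.2, -0.6]
gripper_force: 0.0
```

```bash
python3 -m pendant '[[-0.3,[0,0,0],[0,0,0]],[-0.3,[0,0,0],[0,0,0]],[-0.3,[0,0,0],[0,0,0]],[-0.3,[0,0,0],[0,0,0]],[-0.3,[0,0,0],[0,0,0]]]'
```

```text
clock: 7.97
tool_pos: [0.4099, -0.1378, -0.0101]
orientation: [-180.0, 0.0, -135.1]
force: [-0.2, -0.1, 0.3]
opening: 0.0349
gripper_force: 30.0
```

It's gripped at 30 N and 35 mm. To get more engagement I'll reopen, go 6 mm deeper and grip again.

```bash
python3 -m pendant '[[0.2,[0,0,0],[0,0,0]],[0.2,[0,0,0],[0,0,0]],[0.2,[0,0,0],[0,0,0]],[0.2,[0,0,0.003],[0,0,0]],[0.2,[0,0,0.006],[0,0,0]],[0.2,[0,0,0.006],[0,0,0]]]' | egrep 'pos|force|open'
python3 -m pendant '[[0.2,[0,0,0.001],[0,0,0]],[0.2,[0,0,0.002],[0,0,0]],[0.2,[0,0,0.002],[0,0,0]]]' | egrep 'pos|force|open'
```

```text
tool_pos: [0.4093, -0.1378, -0.0168]
force: [-0.1, 0.2, -0.0]
opening: 0.0523
gripper_force: 0.0
tool_pos: [0.4097, -0.1378, -0.0184]
force: [-1.1, 0.1, -0.2]
opening: 0.0527
gripper_force: 0.0
```

```bash
python3 -m pendant '[[-0.3,[0,0,0],[0,0,0]],[-0.3,[0,0,0],[0,0,0]],[-0.3,[0,0,0],[0,0,0]],[-0.3,[0,0,0],[0,0,0]],[-0.3,[0,0,0],[0,0,0]]]'
python3 -m pendant '[[-0.3,[0,0,-0.03],[0,0,0]],[-0.3,[0,0,-0.07],[0,0,0]],[-0.3,[0,0,-0.11],[0,0,0]],[-0.3,[0,0,-0.11],[0,0,0]],[-0.3,[0,0,-0.11],[0,0,0]]]'
python3 - <<'E'
from h import *
p=viewer.camera_params("wrist");a=viewer.snapshot("wrist")[:,:,::-1];cv2.imwrite("raw_lift.png",a)
import pickle;pickle.dump(p,open("plift.pkl","wb"))
togo([.60,-.20,.12],-135)
E
```

```text
clock: 9.13
tool_pos: [0.4099, -0.1378, -0.0181]
orientation: [-180.0, 0.0, -135.1]
force: [-0.0, -0.1, -0.4]
opening: 0.0356
gripper_force: 30.0
clock: 9.55
tool_pos: [0.4114, -0.1375, 0.094]
orientation: [-179.8, 0.3, -135.1]
force: [-1.2, 0.2, -3.2]
opening: 0.0352
gripper_force: 30.0
pos [ 0.4099 -0.1375  0.0923] rpy [-1.7996e+02  1.0000e-01 -1.3516e+02] F [ 0.4  0.5 -1.8] open 0.0353 t 9.6
shift [-0.0908 -0.1784 -0.0275] turn [-0.04  0.1  -0.16]
```

The gear is lifted; the wrist carries −1.8 N, which matches its weight. Its underside is 22 mm above the reported TCP. Next I'll rise above tray height, then move beside the drive for one close look.

```bash
python3 -m pendant '[[-0.3,[0,0,-0.04],[0,0,-5]],[-0.3,[0,0,-0.078],[0,0,-10]],[-0.3,[-0.02,-0.025,-0.078],[0,0,-15]],[-0.3,[-0.05,-0.06,-0.078],[0,0,-20]],[-0.3,[-0.08,-0.09,-0.078],[0,0,-22]],[-0.3,[-0.11,-0.12,-0.078],[0,0,-22]],[-0.3,[-0.125,-0.143,-0.078],[0,0,-22]],[-0.3,[-0.125,-0.143,-0.078],[0,0,-22]],[-0.3,[-0.125,-0.143,-0.078],[0,0,-22]],[-0.3,[-0.125,-0.143,-0.078],[0,0,-22]]]'
python3 - <<'E'
from h import *
import pickle
o=sensors.get_obs();p=viewer.camera_params("wrist");a=viewer.snapshot("wrist")[:,:,::-1];cv2.imwrite("raw_d.png",a);pickle.dump((p,o),open("pd.pkl","wb"))
a=cv2.imread("raw_d.png");hsv=cv2.cvtColor(a,cv2.COLOR_BGR2HSV)
print("pred",proj(p,[.639,-.233,.046]),o["tool_pos"],o["orientation"],o["force"])
# rectify at rim plane for viewing; left raw crop
X=[.639,-.233];n=400;s=.14;E=p["extrinsics"];out=[]
for z in(.046,.074):
    gx,gy=np.meshgrid((np.arange(n)/n-.5)*s+X[0],-(np.arange(n)/n-.5)*s+X[1])
    C=np.stack([gx,gy,gx*0+z],-1)@E[:3,:3].T+E[:3,3]
    u=p["cx"]-p["fx"]*C[...,0]/C[...,2];v=p["cy"]+p["fy"]*C[...,1]/C[...,2]
    out.append(cv2.remap(a,u.astype(np.float32),v.astype(np.float32),2))
g=cv2.resize(a[60:360,120:420],(300*4//6*2//2*2//1,400)) if 0 else None
low=np.hstack([cv2.resize(a,(267,200)),np.zeros((200,533,3),np.uint8)])
cv2.imwrite("pics/d.png",np.vstack([np.hstack(out),low]))
E
```

```text
clock: 10.43
tool_pos: [0.5979, -0.1509, 0.167]
orientation: [179.7, -0.1, -113.2]
force: [-1.4, -0.3, -0.5]
opening: 0.0355
gripper_force: 30.0
pred (np.float64(199.8014313383277), np.float64(133.33567141033888)) [ 0.59787752 -0.15086463  0.1670324 ] [ 1.79739582e+02 -9.33983994e-02 -1.13168050e+02] [-1.42142414 -0.32097778 -0.49747072]
```

View pics/d.png

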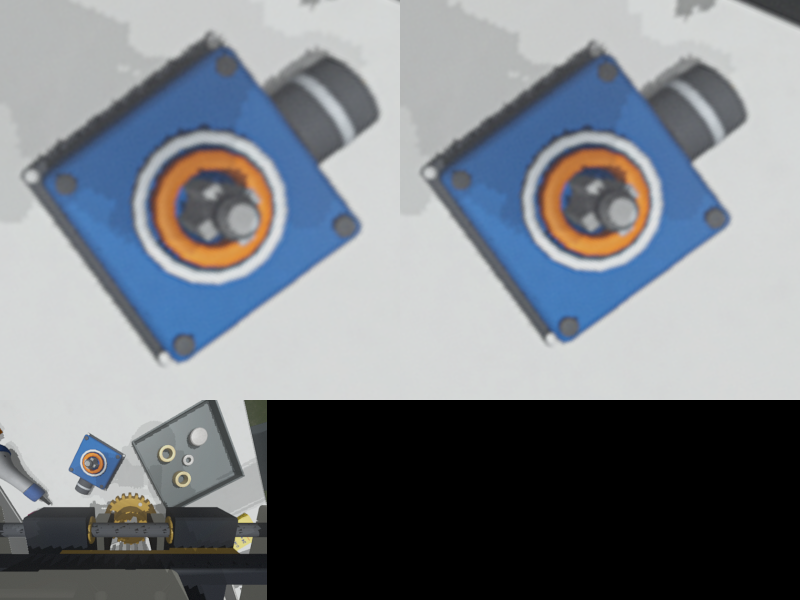

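The rectified view shows the rim centred at about (210,206), which is roughly (0.6425, -0.2351). The screws at (66,184), (226,66), (344,226) and (184,345) give a housing yaw of 36.4°. I'll refine the centre and read the dots of the gear in hand numerically.

```bash
python3 - <<'E'
from h import *;import pickle
p,o=pickle.load(open("pd.pkl","rb"));a=cv2.imread("raw_d.png");hsv=cv2.cvtColor(a,cv2.COLOR_BGR2HSV)
m=cv2.inRange(hsv,(5,130,100),(16,255,255));k=np.zeros_like(m);cv2.circle(k,(200,133),40,255,-1);m&=k
c=max(cv2.findContours(m,0,1)[0],key=cv2.contourArea);P=ray(p,c[:,0,0],c[:,0,1],.052)[:,:2]
e=cv2.fitEllipse((P*1000).astype(np.float32));print("ring",e)
mb=cv2.inRange(hsv,(100,100,40),(125,255,255))&k*0+0
# rim outer: non-blue region inside blue housing
b=cv2.inRange(hsv,(100,110,30),(125,255,255));k2=np.zeros_like(b);cv2.circle(k2,(200,133),45,255,-1)
cs,h=cv2.findContours(b,cv2.RETR_CCOMP,1)
for q in cs:
    if 500<cv2.contourArea(q) and abs(q[:,0].mean(0)-[200,133]).max()<25:
        P=ray(p,q[:,0,0],q[:,0,1],.046)[:,:2];print("blue hole/outer",cv2.fitEllipse((P*1000).astype(np.float32)))
# gear dots in hand
R=Ro.from_euler('xyz',o["orientation"],degrees=True)
for nm in("raw_d.png","raw_lift.png"):
    a=cv2.imread(nm);hsv=cv2.cvtColor(a,cv2.COLOR_BGR2HSV)
    if nm=="raw_lift.png":p=pickle.load(open("plift.pkl","rb"))
    y=cv2.inRange(hsv,(12,90,60),(35,255,255));kk=np.zeros_like(y);kk[180:240,205:340]=255;y&=kk
    c=max(cv2.findContours(y,0,1)[0],key=cv2.contourArea);print(nm,cv2.boundingRect(c))
    hull=np.zeros_like(y);cv2.fillPoly(hull,[cv2.convexHull(c)],255);hull=cv2.erode(hull,np.ones((5,5)))
    w=cv2.inRange(hsv,(0,0,140),(180,70,255))&hull
    n,_,st,ce=cv2.connectedComponentsWithStats(w)
    z=(.167 if nm=="raw_d.png" else .093)+.0361
    ctr=np.array([.59788,-.15086] if nm=="raw_d.png" else [.4099,-.1375])
    for i in range(1,n):
        if st[i,4]>3:
            d=ray(p,*ce[i],z)[0,:2]-ctr;print(ce[i].round(1),st[i,4],(d*1000).round(1),np.hypot(*d).round(4),np.degrees(np.arctan2(d[1],d[0])).round(1))
E
```

```text
ring ((642.0145263671875, -235.3922119140625), (39.00929260253906, 39.450077056884766), 57.65410614013672)
blue hole/outer ((638.953369140625, -234.6579132080078), (92.43521881103516, 94.79955291748047), 171.63742065429688)
blue hole/outer ((642.1385498046875, -235.1721954345703), (55.78447723388672, 56.45774459838867), 50.29434585571289)
raw_d.png (221, 195, 106, 45)
[265.8 199.7] 29 [ -7.8 -27.9] 0.029 -105.7
[278.5 199.4] 28 [-13.9 -25.5] 0.029 -118.6
[291.8 202.6] 15 [-19.5 -21.2] 0.0288 -132.7
[252.5 203.7] 15 [ -0.7 -28.7] 0.0287 -91.3
[303.9 209.3] 7 [-23.9 -15.4] 0.0285 -147.2
[241.  210.5] 6 [  6.3 -27.7] 0.0284 -77.3
[293.6 218.9] 51 [-17.1 -12.7] 0.0213 -143.3
[237.4 232.8] 12 [ 13.1 -17.4] 0.0218 -53.1
raw_lift.png (221, 194, 107, 46)
[293.7 218.9] 50 [-19.5  -5.2] 0.0202 -165.1
```

Drive centre is (0.6421, -0.2353) and key yaw 36.4°. The gear in hand reads about 36.5° at the current tool yaw and sits centred, so it's already aligned. Moving above the shaft.

```bash
python3 -c "
from h import *
togo([.6421,-.2353,.09],-113.2)"
```

```text
pos [ 0.5979 -0.1509  0.168 ] rpy [ 1.7982e+02 -7.0000e-02 -1.1316e+02] F [-0.5  0.4 -2.2] open 0.0354 t 10.4833
shift [ 0.0601 -0.0741  0.0778] turn [ 0.18 -0.07  0.04]
```

```bash
python3 -m pendant '[[-0.3,[0.03,-0.037,0],[0,0,0]],[-0.3,[0.06,-0.074,0],[0,0,0]],[-0.3,[0.06,-0.074,0.03],[0,0,0]],[-0.3,[0.06,-0.074,0.06],[0,0,0]],[-0.3,[0.06,-0.074,0.077],[0,0,0]],[-0.3,[0.06,-0.074,0.077],[0,0,0]],[-0.3,[0.06,-0.074,0.077],[0,0,0]],[-0.3,[0.06,-0.074,0.077],[0,0,0]],[-0.3,[0.06,-0.074,0.077],[0,0,0]]]'; python3 - <<'E'
from h import *
togo([.6421,-.2353,.065],-113.2)
for n in("scene","top","wrist"): cv2.imwrite(f"raw2_{n}.png",viewer.snapshot(n)[:,:,::-1])
togo([.6421,-.2353,.065],-113.2)
E
```

```text
clock: 11.23
tool_pos: [0.6449, -0.2352, 0.0953]
orientation: [-179.8, 0.0, -113.1]
force: [0.3, -0.0, -1.4]
opening: 0.0357
gripper_force: 30.0
pos [ 0.6449 -0.2352  0.0953] rpy [-1.798e+02  4.000e-02 -1.131e+02] F [ 0.3 -0.  -1.4] open 0.0357 t 11.2333
shift [0.0012 0.0026 0.0303] turn [-0.2   0.04  0.1 ]
pos [ 0.6445 -0.2351  0.0945] rpy [-1.7986e+02  4.0000e-02 -1.1311e+02] F [ 0.9 -0.1 -1.4] open 0.0356 t 11.3833
shift [0.0012 0.0022 0.0295] turn [-0.14  0.04  0.09]
```

```bash
python3 -m pendant '[[-0.3,[0,0,0],[0,0,0]],[-0.3,[0,0,0],[0,0,0]],[-0.3,[0,0,0],[0,0,0]],[-0.3,[0,0,0],[0,0,0]]]'|grep -A0 pos;python3 -c "
from h import *
togo([.6421,-.2353,.065],-113.2)"
```

```text
tool_pos: [0.6438, -0.2352, 0.0929]
pos [ 0.6438 -0.2352  0.0929] rpy [-180.     -0.   -113.14] F [-0.4  0.2 -2.5] open 0.0353 t 11.7167
shift [0.0007 0.0015 0.0279] turn [-0.   -0.    0.06]
```

```bash
python3 -m pendant '[[-0.3,[0.0005,0.0015,0],[0,0,0]],[-0.3,[0.0005,0.0015,0.01],[0,0,0]],[-0.3,[0.0005,0.0015,0.02],[0,0,0]],[-0.3,[0.0005,0.0015,0.024],[0,0,0]],[-0.3,[0.0005,0.0015,0.024],[0,0,0]],[-0.3,[0.0005,0.0015,0.024],[0,0,0]]]';python3 -c "
from h import *
togo([.6421,-.2353,.055],-113.2)"
```

```text
clock: 12.22
tool_pos: [0.6417, -0.2351, 0.0679]
orientation: [179.9, -0.0, -113.1]
force: [-1.3, 0.1, -1.1]
opening: 0.0355
gripper_force: 30.0
pos [ 0.6417 -0.2351  0.0679] rpy [ 1.7992e+02 -3.0000e-02 -1.1314e+02] F [-1.3  0.1 -1.1] open 0.0355 t 12.2167
shift [ 0.     -0.0004  0.0129] turn [ 0.08 -0.03  0.06]
```

```bash
python3 -m pendant '[[-0.3,[0,0,0.002],[0,0,0]],[-0.3,[0,0,0.004],[0,0,0]],[-0.3,[0,0,0.006],[0,0,0]],[-0.3,[0,0,0.008],[0,0,0]],[-0.3,[0,0,0.01],[0,0,0]],[-0.3,[0,0,0.01],[0,0,0]],[-0.3,[0,0,0.01],[0,0,0]]]';python3 -c "
from h import *
togo([.6421,-.2353,.055],-113.2);print(sensors.get_obs()['moment'].round(2))"
```

```text
clock: 12.8
tool_pos: [0.6421, -0.2352, 0.0587]
orientation: [180.0, -0.0, -113.1]
force: [0.8, -1.5, -2.1]
opening: 0.0353
gripper_force: 30.0
pos [ 0.6421 -0.2352  0.0587] rpy [ 1.7999e+02 -1.0000e-02 -1.1314e+02] F [ 0.8 -1.5 -2.1] open 0.0353 t 12.8
shift [ 0.     -0.      0.0037] turn [ 0.01 -0.01  0.06]
[-0.22 -0.12  0.03]
```

It's on the core without side load. Next I'll go onto the keys, which should meet at TCP ≈ 0.052.

```bash
python3 -m pendant '[[-0.3,[0,0,0.002],[0,0,0]],[-0.3,[0,0,0.004],[0,0,0]],[-0.3,[0,0,0.006],[0,0,0]],[-0.3,[0,0,0.008],[0,0,0]],[-0.3,[0,0,0.01],[0,0,0]],[-0.3,[0,0,0.01],[0,0,0]],[-0.3,[0,0,0.01],[0,0,0]]]';python3 -c "
from h import *
togo([.6421,-.2353,.0236],-113.2);print(sensors.get_obs()['moment'].round(2))"
```

```text
clock: 13.38
tool_pos: [0.6426, -0.2353, 0.0487]
orientation: [-180.0, 0.0, -113.1]
force: [2.5, -3.4, -4.0]
opening: 0.0354
gripper_force: 30.0
pos [ 0.6426 -0.2353  0.0487] rpy [-179.96    0.   -113.15] F [ 2.5 -3.4 -4. ] open 0.0354 t 13.3833
shift [0.0002 0.0005 0.0251] turn [-0.04  0.    0.05]
[-1.01 -1.04 -0.03]
```

It slid in among the keys. There's about 4 N of side force, so I'll yield slightly and continue down to just above the spring ring.

```bash
python3 -m pendant '[[-0.3,[0.0003,-0.0004,0.002],[0,0,0]],[-0.3,[0.0003,-0.0004,0.004],[0,0,0]],[-0.3,[0.0003,-0.0004,0.006],[0,0,0]],[-0.3,[0.0003,-0.0004,0.008],[0,0,0]],[-0.3,[0.0003,-0.0004,0.01],[0,0,0]],[-0.3,[0.0003,-0.0004,0.012],[0,0,0]],[-0.3,[0.0003,-0.0004,0.014],[0,0,0]],[-0.3,[0.0003,-0.0004,0.016],[0,0,0]],[-0.3,[0.0003,-0.0004,0.016],[0,0,0]],[-0.3,[0.0003,-0.0004,0.016],[0,0,0]]]';python3 -c "
from h import *
togo([.6421,-.2353,.0236],-113.2);print(sensors.get_obs()['moment'].round(2))"
```

```text
clock: 14.22
tool_pos: [0.6426, -0.2356, 0.0325]
orientation: [-180.0, 0.0, -113.1]
force: [3.7, -3.9, -3.2]
opening: 0.0357
gripper_force: 30.0
pos [ 0.6426 -0.2356  0.0325] rpy [-179.99    0.   -113.15] F [ 3.7 -3.9 -3.2] open 0.0357 t 14.2167
shift [-0.0001  0.0006  0.0089] turn [-0.01  0.    0.05]
[-1.29 -1.51 -0.06]
```

```bash
python3 -m pendant '[[-0.3,[0.0002,-0.0005,0.0015],[0,0,0]],[-0.3,[0.0002,-0.0005,0.003],[0,0,0]],[-0.3,[0.0002,-0.0005,0.0045],[0,0,0]],[-0.3,[0.0002,-0.0005,0.006],[0,0,0]],[-0.3,[0.0002,-0.0005,0.007],[0,0,0]],[-0.3,[0.0002,-0.0005,0.007],[0,0,0]],[-0.3,[0.0002,-0.0005,0.007],[0,0,0]]]'|egrep 'pos|force|open';python3 -m pendant '[[-0.3,[0,0,0.001],[0,0,0]],[-0.3,[0,0,0.002],[0,0,0]],[-0.3,[0,0,0.002],[0,0,0]]]'|egrep 'pos|force|open'
```

```text
tool_pos: [0.6426, -0.2358, 0.0264]
force: [-0.1, 0.2, 4.3]
opening: 0.0358
gripper_force: 30.0
tool_pos: [0.6426, -0.2358, 0.0246]
force: [-1.3, -0.4, 6.1]
opening: 0.0356
gripper_force: 30.0
```

```bash
for i in 1 2; do python3 -m pendant '[[-0.3,[0,0,0.001],[0,0,0]],[-0.3,[0,0,0.001],[0,0,0]],[-0.3,[0,0,0.001],[0,0,0]]]'|egrep 'pos|force|open'; done
```

```text
tool_pos: [0.6427, -0.2358, 0.0239]
force: [-0.7, -0.4, 7.9]
opening: 0.0354
gripper_force: 30.0
tool_pos: [0.6427, -0.2359, 0.0238]
force: [-4.0, 0.6, 13.8]
opening: 0.0357
gripper_force: 30.0
```

It stalled at z = 0.0238 (predicted home 0.0236), with the force rising above the spring's own. I'll add a touch of preload and confirm it holds.

```bash
for i in 1 2; do python3 -m pendant '[[-0.3,[0,0,0.0003],[0,0,0]],[-0.3,[0,0,0.0003],[0,0,0]],[-0.3,[0,0,0.0003],[0,0,0]],[-0.3,[0,0,0.0003],[0,0,0]],[-0.3,[0,0,0.0003],[0,0,0]]]'|egrep 'clock|pos|force|open'; done
python3 - <<'E'
from h import *
# gap check in wrist view: disc centre/size at home and ring visibility
a=cv2.cvtColor(viewer.snapshot("scene"),cv2.COLOR_RGB2HSV);p=viewer.camera_params("scene")
u,v=map(int,proj(p,[.6427,-.2358,.05]));w=a[v-40:v+40,u-40:u+40]
print("orange px",int(cv2.inRange(w,(5,150,100),(12,255,255)).sum()/255),"gear px",int(cv2.inRange(w,(15,90,60),(35,255,255)).sum()/255))
y,x=np.nonzero(cv2.inRange(w,(13,90,50),(35,255,255)));print("gear bottom row",y.max()+v-40,"pred underside front home",max(proj(p,[.6427+.0305*np.cos(t),-.2358+.0305*np.sin(t),.046])[1] for t in np.linspace(0,6.28,60)))
E
```

```text
clock: 15.97
tool_pos: [0.6426, -0.2359, 0.0238]
force: [-4.4, 1.4, 14.5]
opening: 0.0356
gripper_force: 30.0
clock: 16.38
tool_pos: [0.6427, -0.2359, 0.0238]
force: [-5.4, 1.5, 17.0]
opening: 0.0354
gripper_force: 30.0
orange px 0 gear px 421
gear bottom row 204 pred underside front home 205.9957655551695
```

Force, height and the scene view all agree that the gear is home and held.

```bash
python3 -c "
from plant import workorder
print(workorder.close_job())"
```

```text
the job is handed in; nothing more can be done
None
```

The brass gear is meshed on the blue drive's keys and pressed home against the spring, with about 17 N at the wrist and 30 N of grip. I left the gripper on it, didn't touch the other parts in the bin, and handed the job in at about 16.4 s.

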